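# Snap the filled pastel boxes shut

## Robot

A 6-joint arm with a two-finger parallel gripper is mounted at the origin on the work surface. World frame = base frame: x ahead of the robot, y to its left, z up, the work surface at z = 0. Lengths are in m, angles in rad, forces in N, time in s.
With the tool pointing down it reaches from about 0.15 to 0.775 m from the base axis. Payload 6.1 kg.
Tool frame: the origin (TCP) lies at the very end of the fingers, on their centre line; the grasp point (between the pads) lies 19 mm behind it (ctrl.grip_depth is the distance from the TCP to the grasp point, in m); z points along the fingers, y is the line along which they close (so a half turn about z gives the same grasp; the last joint's range is limited). The gripper opens to 85 mm and grips with 20 to 120 N. Pads are 22 mm wide; open, the fingers measure 114 mm over their backs; the gripper's body (76 mm by 85 mm) begins 54 mm behind the grasp point. The pads swing forward as they close: fully open they stand 13 mm farther back than shut.
Start: joints at [1.182, 0.126, -0.04, 1.405, 0, 1.571], TCP at [0.199, 0.486, 0.231] pointing down, gripper open.
Joint ranges: [-2.72, 2.72], [-0.95, 1.95], [-1.27, 1.35], [-1.78, 2.02], [-1.46, 1.47], [-3.14, 3.14]. Speed limits (rad/s): [2.39, 2.39, 3.01, 3.14, 3.14, 3.14].

## Interface

Orientations are given as a rotation vector (axis times angle).
In Python, from workcell import ctrl, cams, workorder gives the robot as it stands. The module is installed in compiled form; this text tells all that it offers.
- The arm moves only by the shell command python3 -m creep 'ROWS' [FORCE]. ROWS is a JSON object of lists of equal length, an entry for each row: "fingers": the opening, from 0 (shut) to 1 (fully open); "offset": the shift along the tool's x, y, z as a fraction of full scale, a list of three; "angular": the turn, a rotation vector about the tool's x, y, z as a fraction of full scale, a list of three. A call has 1 to 20 rows; each row shifts and turns the commanded pose from where the row before left it, along the tool's axes as they then stand; what a row does not reach is not made up. Full scale, the value 1, is 0.12 m for a shift and 360 degrees for a turn. A row lasts 1/8 s, in which the tool goes at most 62.5 mm and 10.7 degrees, less where a joint would pass 70% of its speed; a pose out of reach is approached as far as the arm can. A call with a number of a shift or a turn outside -1 to 1 is refused whole. A call with a gripper value outside its range is refused whole. The fingers move at their own pace and stop on an object; FORCE is the grip in N (left out, the last holds). Time passes only in rows, so rows that do not move let the fingers close. It gives the time, the measured TCP pose, the force, the opening and the grip force at its end, in the units of the state.
- ctrl.observe(): the state, without advancing time (a new reading comes with each control period).
- cams.read_camera(name): name is "scene" or "top" or "wrist"; returns a dict with "img" (420x560x3 uint8, blue, green, red), "range_z" (420x560 float32, m along the optical axis (not along the pixel's ray), 0 where there is no reading), "K" (3x3 intrinsics, pixels), "eye" and "orientation" of the camera in the world. Camera axes: x right, y down, z forward; pixel columns grow to the right and rows downward; lengths in m; the calibration is good to about 2 mm. A picture is of the moment at which its call begins.
- workorder.close_job(): hands the job in; it is judged then, once.
The state is a dict: "t": time; "joint_positions": joint angles; "qvel": joint speeds; "effort": joint torques, N m; "position": TCP position; "tool_rot": TCP orientation; "ft_force": force on the tool from outside, world axes, zero at the start; "ft_torque": the same for the moment, N m; "grip_width": finger opening in m; "grip_force": force on a finger pad.
Only numpy, scipy, OpenCV 4.12 (cv2) and the standard library are available. Lean on these libraries where they do the work, as an engineer would, in place of code of your own. Each camera call takes 0.05 s, during which the arm holds its last target. There are 200 camera calls.

## Task

Three little black boxes with hinged grey covers stand open on the studio desk. Press down the covers of the two boxes that have things in them until each snaps fully shut and stays shut by itself, and leave the cover of the empty box standing open. Do not knock over the can of brushes.

Things in the scene. Friction and masses are not known exactly. Their poses are not given: they have to be found in the camera images.
- box_a: open plastic tray of a snap-shut box, black, fixed to the desk, 90 (x) by 100 (y) mm, 35 mm high, holding a white eraser (22 x 50 x 12 mm) and a small metal sharpener. Origin: centre of its underside on the desk. Its x axis points from the catch side (front) to the hinge side; its z is up. A black sprung catch tab, 26 mm wide, 34 mm high, stands at the middle of its front side, reaching 58 mm out from the origin along -x
- cover_a (a joint): opening angle of the cover of box_a, rad: 0 fully shut and flat, 1.6 wide open; starts between 1.05 and 1.4. The hinge axis runs along the box's y axis at box x = +45 mm, 36 mm above the desk; the cover turns up and back about it. A light spring (about 0.3 N at the front edge) and some friction let an unlatched cover rise by itself to about 0.6 rad; pressed fully down its tongue snaps under the catch (about 8 N on the press point) and it stays within 0.02 rad of shut
- cover_a_press (a point): point on the outer (upper) face of the grey cover of box_a, middle of its width, 75 mm from the hinge axis; the cover is a plain plate, 94 mm long from hinge to front edge, 100 mm wide, 4 mm thick, and 39.5 mm above the desk at its outer face when shut. The point's x axis points from front edge to hinge, z out of the outer face
- box_b: open plastic tray of a snap-shut box, black, fixed to the desk, 90 (x) by 100 (y) mm, 35 mm high, holding three pastel sticks (11 x 64 x 11 mm). Origin: centre of its underside on the desk. Its x axis points from the catch side (front) to the hinge side; its z is up. A black sprung catch tab, 26 mm wide, 34 mm high, stands at the middle of its front side, reaching 58 mm out from the origin along -x
- cover_b (a joint): opening angle of the cover of box_b, rad: 0 fully shut and flat, 1.6 wide open; starts between 1.05 and 1.4. The hinge axis runs along the box's y axis at box x = +45 mm, 36 mm above the desk; the cover turns up and back about it. A light spring (about 0.3 N at the front edge) and some friction let an unlatched cover rise by itself to about 0.6 rad; pressed fully down its tongue snaps under the catch (about 8 N on the press point) and it stays within 0.02 rad of shut
- cover_b_press (a point): point on the outer (upper) face of the grey cover of box_b, middle of its width, 75 mm from the hinge axis; the cover is a plain plate, 94 mm long from hinge to front edge, 100 mm wide, 4 mm thick, and 39.5 mm above the desk at its outer face when shut. The point's x axis points from front edge to hinge, z out of the outer face
- box_c: open plastic tray of a snap-shut box, black, fixed to the desk, 90 (x) by 100 (y) mm, 35 mm high, empty; its cover is to stay open. Origin: centre of its underside on the desk. Its x axis points from the catch side (front) to the hinge side; its z is up. A black sprung catch tab, 26 mm wide, 34 mm high, stands at the middle of its front side, reaching 58 mm out from the origin along -x
- cover_c (a joint): opening angle of the cover of box_c, rad: 0 fully shut and flat, 1.6 wide open; starts between 1.05 and 1.4. The hinge axis runs along the box's y axis at box x = +45 mm, 36 mm above the desk; the cover turns up and back about it. A light spring (about 0.3 N at the front edge) and some friction let an unlatched cover rise by itself to about 0.6 rad; pressed fully down its tongue snaps under the catch (about 8 N on the press point) and it stays within 0.02 rad of shut
- cover_c_press (a point): point on the outer (upper) face of the grey cover of box_c, middle of its width, 75 mm from the hinge axis; the cover is a plain plate, 94 mm long from hinge to front edge, 100 mm wide, 4 mm thick, and 39.5 mm above the desk at its outer face when shut. The point's x axis points from front edge to hinge, z out of the outer face
- brush_can: metal can of brushes, 68 mm across, can 90 mm high, about 200 mm with the brushes; origin at the centre of its underside, z up. A bystander
There are look-alikes about, which are no part of the job. What is shaped like the box_a but orange is not meant.

How it is judged:
By the outcome, as a careful person would: the job done as asked, in the order asked, and still so for the second after the job is handed in, with the robot touching nothing.
It also fails if it takes over 48 s, if anything falls off the work surface, if the arm or the gripper's body presses on something with over 40 N, if the wrist force passes 120 N, or if a joint passes its speed limit or range.

## Working session

There is one attempt and no reset: what is moved stays moved. The work goes in short steps, Python scripts to look and compute and a shell command to move; the robot and the scene stay as the last step left them, time stands still between calls to the robot, and variables do not carry over. Pictures are saved under pics/ and viewed, at most 10 in all, crops included, and the job is handed in when it is done.

```bash
mkdir -p pics
cat > h.py <<'E'
import numpy as np, cv2
from scipy.spatial.transform import Rotation as R
from workcell import ctrl, cams, workorder
def rot(o):
    o=np.array(o,float)
    return o if o.shape==(3,3) else R.from_rotvec(o).as_matrix() if o.size==3 else R.from_quat(o).as_matrix()
def shot(n,f):
    c=cams.read_camera(n); cv2.imwrite(f'pics/{f}.png',c['img']); np.savez(f'pics/{f}.npz',**c); return c
def world(c):
    z=c['range_z']; v,u=np.indices(z.shape); K=c['K']
    p=np.stack([(u-K[0,2])/K[0,0]*z,(v-K[1,2])/K[1,1]*z,z],-1)
    return p@rot(c['orientation']).T+np.array(c['eye'])
E
python3 - <<'E'
from h import *
for n in('scene','top'):
    c=shot(n,n+'1'); print(n,c['eye'],c['orientation'])
s=ctrl.observe(); print(s)
E
```

```text
scene [1.38290192 0.44676792 0.88501342] [-1.23936689 -2.16175754  1.01351703]
top [ 0.4088554  -0.01687993  1.5908352 ] [-2.18992877  2.19955916 -0.07642824]
{'t': 0.1, 'joint_positions': array([ 1.18200461e+00,  1.26383638e-01, -4.04667977e-02,  1.40537797e+00,
        5.25173182e-06,  1.57082079e+00]), 'qvel': array([-0.00044741, -0.00132474,  0.0030724 , -0.00081409,  0.00011988,
        0.00139636]), 'effort': array([ 1.46667753e-04, -4.36901093e+01,  3.53608310e+01,  1.36502899e-02,
       -2.39361759e-05, -7.04193610e-06]), 'position': array([0.19888326, 0.48550775, 0.23059118]), 'tool_rot': array([-6.06856535e-01, -3.08213470e+00,  2.20534700e-03]), 'ft_force': array([-0.08081228,  0.15946228, -0.20321008]), 'ft_torque': array([-0.00846449, -0.00101945,  0.00356156]), 'grip_force': 0.0, 'grip_width': 0.08530789940320677}
```

View pics/top1.png

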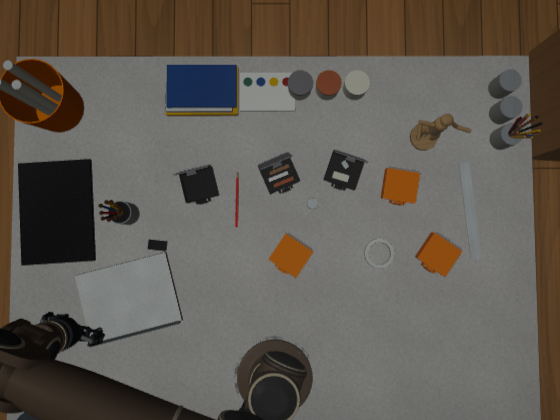

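View pics/scene1.png

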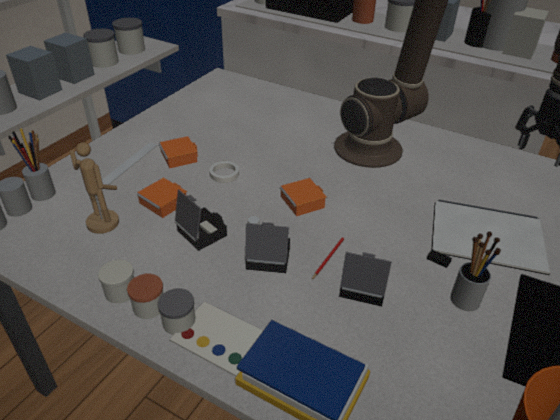

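The top picture shows three black boxes with their covers up and hinges on the far side. They are at (198,184), empty; (279,174), sticks, so box_b; and (345,171), eraser and sharpener, so box_a. The brush can is at (120,212), well away. The scene picture agrees: from left to right the boxes are a, b, c.

Run:
```python
from h import *
T=dict(np.load('pics/top1.npz')); S=dict(np.load('pics/scene1.npz'))
WT=world(T);WS=world(S)
print('desk z', np.median(WT[225:240,200:220,2]), np.median(WS[180:190,380:400,2]))
for n,(u,v) in dict(a=(345,171),b=(279,174),c=(198,184)).items():
    p0=WT[v+3,u]
    P=[W[(np.linalg.norm(W[...,:2]-p0[:2],axis=-1)<.11)&(W[...,2]>.008)&(W[...,2]<.2)] for W in(WT,WS)]
    t=P[0]; t=t[t[:,2]<.043]
    r=cv2.minAreaRect(t[:,:2].astype(np.float32))
    c=P[1]; c=c[c[:,2]>.05]
    m=np.median(c,0); 
    for _ in range(4):
        q=c-c.mean(0); nn=np.linalg.svd(q,full_matrices=False)[2][2]; d=abs(q@nn); c=c[d<max(.003,0)] if (d<.003).sum()>50 else c
    nn*=np.sign(nn[0])
    h=np.array([nn[0],nn[1]]); yaw=np.arctan2(h[1],h[0]); ang=np.arctan2(nn[0]*np.cos(yaw)+nn[1]*np.sin(yaw),nn[2])
    cen=c.mean(0)
    # in-plane: hinge point where the outer plane hits z=.036
    up=np.array([-np.cos(ang)*np.cos(yaw),-np.cos(ang)*np.sin(yaw),np.sin(ang)])
    lat=np.array([-np.sin(yaw),np.cos(yaw),0])
    l=c@lat; mid=(np.percentile(l,1)+np.percentile(l,99))/2
    print(n,p0.round(3),'rect',np.round(r[0],3),np.round(r[1],3),round(r[2],1),'cover N',len(c),'yaw',np.degrees(yaw).round(1),'ang',ang.round(2),'top',c[:,2].max().round(3),'width',np.ptp(l).round(3))
    cc=cen+lat*(mid-cen@lat); H=cc-up*(cc[2]-.036)/up[2]; print('  hinge',H.round(3),'->box centre',(H[:2]-.045*np.array([np.cos(yaw),np.sin(yaw)])).round(3),'press',(H+up*.075).round(3))
t=WT[(WT[...,2]>.06)&(np.linalg.norm(WT[...,:2]-WT[212,120,:2],axis=-1)<.07)]; print('can',t.mean(0))
```

```text
desk z 0.00025017475631905484 0.0003754093336359454
a [ 0.613 -0.218  0.   ] rect [ 0.617 -0.223] [0.194 0.171] 32.9 cover N 693 yaw -18.9 ang 1.34 top 0.131 width 0.104
  hinge [ 0.669 -0.228  0.036] ->box centre [ 0.626 -0.214] press [ 0.653 -0.223  0.109]
b [ 0.602 -0.015  0.021] rect [ 0.602 -0.005] [0.197 0.195] 44.2 cover N 1152 yaw 23.3 ang 1.27 top 0.13 width 0.1
  hinge [0.658 0.003 0.036] ->box centre [ 0.617 -0.015] press [ 0.638 -0.006  0.108]
c [0.574 0.233 0.004] rect [0.572 0.231] [0.196 0.197] 85.7 cover N 1301 yaw 13.9 ang 1.37 top 0.132 width 0.1
  hinge [0.629 0.237 0.036] ->box centre [0.585 0.226] press [0.614 0.234 0.109]
can [0.49236828 0.44045395 0.12255722]
```

```bash
cat >> h.py <<'E'
BOX=dict(a=(np.array([.666,-.227]),-18.9),b=(np.array([.655,.002]),23.3))
def need(xyz,boxyaw=None):
    s=ctrl.observe(); M=rot(s['tool_rot']); d=np.array(xyz)-s['position']
    print('t',round(s['t'],2),'pos',s['position'].round(4),'F',s['ft_force'].round(1),'shift frac',(M.T@d/.12).round(3))
    if boxyaw is not None:
        print('turn z frac',round(-((boxyaw+180-np.degrees(np.arctan2(M[1,0],M[0,0]))+90)%180-90)/360,4), 'tilt',np.degrees(np.arccos(-M[2,2])).round(2))
def at(b,fwd,z):   # point fwd metres in front (-box x) of the hinge axis
    h,y=BOX[b]; y=np.radians(y); return [h[0]-fwd*np.cos(y),h[1]-fwd*np.sin(y),z]
E
python3 - <<'E'
from h import *
need(at('a',-.014,.20),BOX['a'][1])
E
```

```text
t 0.1 pos [0.1989 0.4855 0.2306] F [-0.1  0.2 -0.2] shift frac [-5.969 -4.011  0.261]
turn z frac -0.0094 tilt 0.08
```

```bash
python3 -m creep '{"fingers":[0,0,0,0,0,0,0,0,0,0,0,0,0,0,0,0,0],"offset":[[-0.373,-0.251,0],[-0.373,-0.251,0],[-0.373,-0.251,0],[-0.373,-0.251,0],[-0.373,-0.251,0],[-0.373,-0.251,0],[-0.373,-0.251,0],[-0.373,-0.251,0],[-0.373,-0.251,0],[-0.373,-0.251,0],[-0.373,-0.251,0],[-0.373,-0.251,0],[-0.373,-0.251,0],[-0.373,-0.251,0],[-0.373,-0.251,0],[-0.373,-0.251,0],[0,0,0.1]],"angular":[[0,0,0],[0,0,0],[0,0,0],[0,0,0],[0,0,0],[0,0,0],[0,0,0],[0,0,0],[0,0,0],[0,0,0],[0,0,0],[0,0,0],[0,0,0],[0,0,0],[0,0,0],[0,0,0],[0,0,-0.009]]}'
python3 - <<'E'
from h import *
need(at('a',-.014,.105),BOX['a'][1]); shot('wrist','w1')
E
```

```text
t: 2.22
position: [0.6807, -0.2353, 0.2164]
tool_rot: [-0.522, -3.096, 0.0]
ft_force: [-1.1, 0.9, 0.2]
grip_width: -0.0004
grip_force: 0.0
t 2.23 pos [ 0.6807 -0.2353  0.2164] F [-1.1  0.9  0.2] shift frac [0.02  0.026 0.928]
turn z frac -0.0007 tilt 0.1
```

View pics/w1.png

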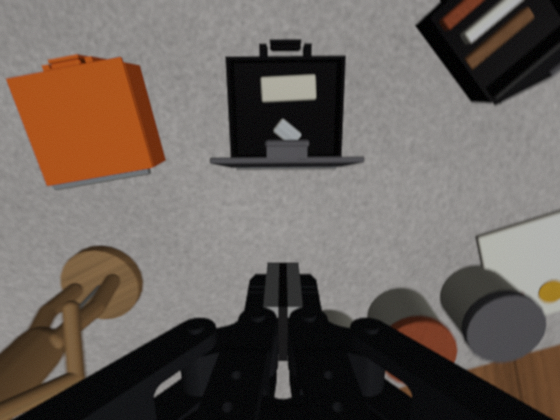

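The wrist picture shows box_a straight ahead. Its cover edge lies across row 160, centred at column 286, and the finger tip is at column 283. So the yaw and lateral alignment are good, and the eraser and sharpener confirm the box. I'll descend behind the cover and start the sweep.

```bash
python3 -m creep '{"fingers":[0,0,0,0,0,0,0,0,0],"offset":[[0.02,0.026,0.3],[0,0,0.3],[0,0,0.32],[0.08,0,0],[0.08,0,0],[0.083,0,0.032],[0.083,0,0.032],[0.06,0,0.045],[0.06,0,0.045]],"angular":[[0,0,0],[0,0,0],[0,0,0],[0,0,0],[0,0,0],[0,0,0],[0,0,0],[0,0,0],[0,0,0]]}'
python3 - <<'E'
from h import *
need(at('a',.0505,.0736)); shot('wrist','w2')
E
```

```text
t: 3.4
position: [0.6267, -0.2103, 0.0903]
tool_rot: [0.52, 3.098, -0.0]
ft_force: [0.8, -0.2, -0.4]
grip_width: -0.0001
grip_force: 0.2
t 3.4 pos [ 0.6267 -0.2103  0.0903] F [ 0.8 -0.2 -0.4] shift frac [ 0.066 -0.026  0.139]
```

View pics/w2.png

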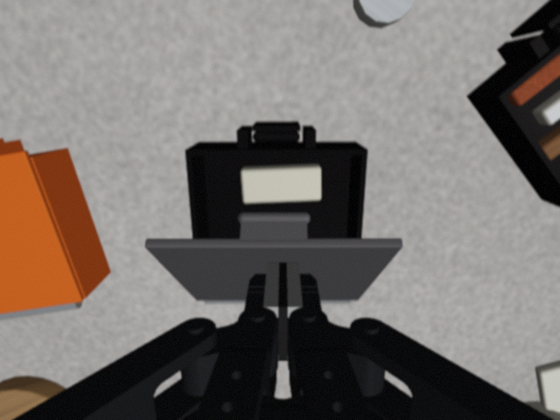

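The cover (row 240, columns 147–402) is folding forward ahead of the finger and there is almost no force. I'll continue along the arc.

```bash
python3 -m creep '{"fingers":[0,0,0,0,0,0,0,0,0,0],"offset":[[0.033,0,0.07],[0.033,0,0.07],[0.031,0,0.07],[0.031,0,0.07],[0.025,0,0.05],[0.05,0,0.05],[0.06,0,0.02],[0,0,0.03],[0,0,0.03],[0,0,0.0]],"angular":[[0,0,0],[0,0,0],[0,0,0],[0,0,0],[0,0,0],[0,0,0],[0,0,0],[0,0,0],[0,0,0],[0,0,0]]}'
python3 - <<'E'
from h import *
need(at('a',.075,.036))
E
```

```text
t: 4.7
position: [0.5961, -0.1997, 0.0381]
tool_rot: [-0.519, -3.098, -0.0]
ft_force: [-10.3, 4.4, 22.1]
grip_width: 0.0002
grip_force: 11.2
t 4.7 pos [ 0.5961 -0.1997  0.0381] F [-10.3   4.4  22.1] shift frac [ 0.    -0.027  0.018]
```

```bash
python3 -m creep '{"fingers":[0,0,0,0,0,0],"offset":[[0,0,0.03],[0,0,0.0],[0,0,-0.3],[0,0,-0.5],[0,0,-0.5],[0,0,-0.1]],"angular":[[0,0,0],[0,0,0],[0,0,0],[0,0,0],[0,0,0],[0,0,0]]}'
python3 - <<'E'
from h import *
need(at('b',-.014,.21),BOX['b'][1]); c=shot('wrist','w3')
S=shot('scene','scene2')
W=world(S); w=W[(np.linalg.norm(W[...,:2]-np.array(at('a',.05,0)[:2]),axis=-1)<.04)&(W[...,2]<.15)]
print('cover z pctl',np.percentile(w[:,2],[5,50,95,99]))
E
```

```text
t: 5.45
position: [0.5987, -0.2006, 0.2043]
tool_rot: [0.518, 3.092, -0.002]
ft_force: [0.5, -0.0, 0.2]
grip_width: 0.0003
grip_force: 0.0
t 5.45 pos [ 0.5987 -0.2006  0.2043] F [ 0.5 -0.   0.2] shift frac [ 0.021  1.827 -0.047]
turn z frac -0.1176 tilt 0.37
cover z pctl [0.03771757 0.04061154 0.04361867 0.04455282]
```

View pics/w3.png

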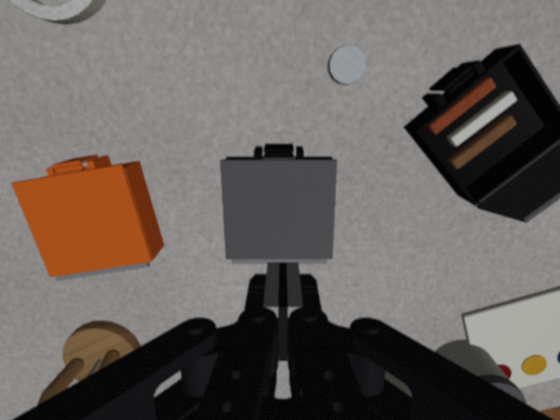

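Cover a is flat at about 40 mm under its catch (rows 155–260), so it has latched. The sticks box_b is at the upper right. I'll go behind its cover.

```bash
python3 -m creep '{"fingers":[0,0,0,0,0,0,0,0,0,0],"offset":[[0.021,0.457,0],[0,0.457,0],[0,0.457,0],[0,0.456,0],[0,0,0],[0,0,0],[0,0,0],[0,0,0],[0,0,0],[0,0,0]],"angular":[[0,0,0],[0,0,0],[0,0,0],[0,0,0],[0,0,-0.0236],[0,0,-0.0235],[0,0,-0.0235],[0,0,-0.0235],[0,0,-0.0235],[0,0,0]]}'
python3 - <<'E'
from h import *
need(at('b',-.014,.105),BOX['b'][1]); c=shot('wrist','w4')
E
```

```text
t: 6.8
position: [0.6655, 0.0079, 0.1968]
tool_rot: [0.631, -3.073, -0.001]
ft_force: [0.5, -0.6, -0.8]
grip_width: -0.0002
grip_force: 0.0
t 6.8 pos [0.6655 0.0079 0.1968] F [ 0.5 -0.6 -0.8] shift frac [-0.02  -0.012  0.765]
turn z frac -0.0003 tilt 0.25
```

View pics/w4.png

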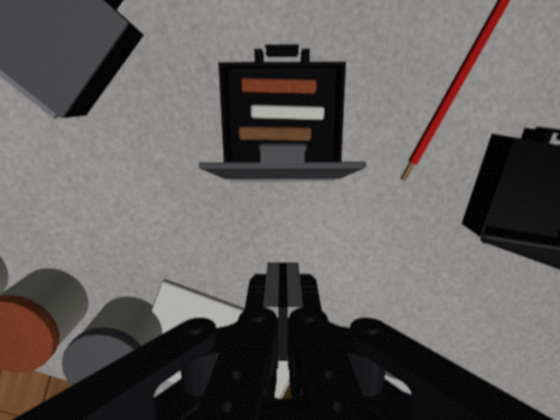

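Box_b is square ahead, with the cover edge at row 165, centred at column 283 on the finger line. I'll make the same descent, sweep and press.

```bash
python3 -m creep '{"fingers":[0,0,0,0,0,0,0,0,0,0,0,0,0,0,0,0,0,0,0],"offset":[[-0.02,-0.012,0.25],[0,0,0.25],[0,0,0.26],[0.08,0,0],[0.08,0,0],[0.083,0,0.032],[0.083,0,0.032],[0.06,0,0.045],[0.06,0,0.045],[0.04,0,0.07],[0.033,0,0.07],[0.031,0,0.07],[0.031,0,0.07],[0.025,0,0.05],[0.05,0,0.05],[0.06,0,0.02],[0,0,0.02],[0,0,0.03],[0,0,0]],"angular":[[0,0,0],[0,0,0],[0,0,0],[0,0,0],[0,0,0],[0,0,0],[0,0,0],[0,0,0],[0,0,0],[0,0,0],[0,0,0],[0,0,0],[0,0,0],[0,0,0],[0,0,0],[0,0,0],[0,0,0],[0,0,0],[0,0,0]]}'
python3 - <<'E'
from h import *
need(at('b',.075,.036))
E
```

```text
t: 9.22
position: [0.5892, -0.027, 0.0385]
tool_rot: [0.634, -3.076, 0.002]
ft_force: [-11.2, -1.9, 22.0]
grip_width: -0.0001
grip_force: 10.9
t 9.22 pos [ 0.5892 -0.027   0.0385] F [-11.2  -1.9  22. ] shift frac [0.026 0.005 0.021]
```

```bash
python3 -m creep '{"fingers":[0,0,0,0,0,0,0,0,0],"offset":[[0,0,0.03],[0,0,0],[0,0,-0.3],[0,0,-0.5],[0,0,-0.5],[0.3,0,-0.1],[0.5,0,0],[0.5,0,0],[0,0,0]],"angular":[[0,0,0],[0,0,0],[0,0,0],[0,0,0],[0,0,0],[0,0,0],[0,0,0],[0,0,0],[0,0,0]]}'
python3 - <<'E'
from h import *
S=shot('scene','scene3'); W=world(S)
for b in 'ab':
    for f in (.02,.05,.085):
        w=W[(np.linalg.norm(W[...,:2]-np.array(at(b,f,0)[:2]),axis=-1)<.012)&(W[...,2]<.15)]
        print(b,f,np.median(w[:,2]).round(4))
cv2.imwrite('pics/s3.png',cv2.resize(S['img'][150:340,100:500],None,fx=2,fy=2))
E
```

```text
t: 10.35
position: [0.4435, -0.089, 0.2005]
tool_rot: [0.63, -3.077, 0.0]
ft_force: [1.2, 0.5, 0.2]
grip_width: 0.0001
grip_force: 0.0
a 0.02 0.0407
a 0.05 0.0409
a 0.085 0.0409
b 0.02 0.0406
b 0.05 0.0405
b 0.085 0.0402
```

View pics/s3.png

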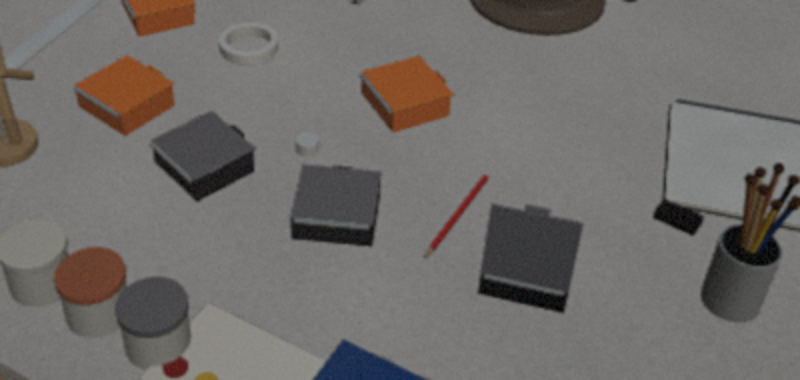

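The covers of a (205,150) and b (337,200) lie flat: the heights are equal from hinge to front, at about 40.5 mm. Cover c (535,245) still stands open, and the can (740,275) is upright. The robot is clear of everything.

```bash
python3 -c "
from workcell import workorder
print(workorder.close_job())"
```

```text
the job is handed in; nothing more can be done
None
```

The two boxes with things in them (box_a and box_b) are snapped shut and lie flat, the empty box_c still stands open, the brush can is upright, and the job was handed in at about 10.4 s.

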